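# Find the key that opens the petty-cash box

## Task

One of the three keys in the wooden stand opens the grey petty-cash box, but nobody remembers which: try them one after another - push a key all the way down into the lock on the box's front deck and turn it clockwise - until one turns the lock and the sprung lid opens. Leave the key that fits in the lock, turned as far as it goes, with the lid open, and have the other two keys standing in the stand. Do not disturb the mug or the spectacles.

Things in the scene. Friction and masses are not known exactly. Their poses are not given: they have to be found in the camera images.
- cash_box: grey steel petty-cash box, fixed, 170 mm deep (x) x 220 mm wide (y) x 85 mm high. Origin: centre of the underside; x points to its back, z up. The front 56 mm of its top is a fixed deck with the lock in the middle; the lid behind it is held shut by the lock. All its keys fit the keyhole; only one turns.
- lock (a point): centre of the keyhole on the lock plate's top, 85 mm above the desk, 57 mm in front of the box's centre; axes as the box's. Slot 41 mm long along y, 11 mm wide along x. A key goes straight down until its tip rests 45 mm below this point (its grip 28 to 54 mm above it) and turns only when fully home. It must line up with the slot to go in or come out.
- bolt (a joint): what the key turns, rad: 0 = locked, keyhole lined up; grows clockwise seen from above; stop at 1.25; stays where left. Right key: 0.1 N m or less, after 0.1 rad of play (to the stop: turn the key 1.4). Wrong key: binds from 0.45 to 0.7 rad of turn, past 0.2 N m; forced, it slips in the fingers; turn it back, a little past 0 for the play, to draw it out. Lid freed at 0.85.
- lid (a joint): the lid's hinge at the back of the box, rad: 0 = shut, 1.25 = fully open; a weak spring opens it in about 1 s once the bolt frees it.
- key_stand: wooden block fixed to the desk, 52 mm (x) x 164 mm (y) x 53 mm high. Origin: centre of the underside. Three slots at y = -52, 0 and +52 mm, each 38 mm long along y, 10 mm wide along x, 45 mm deep (floor 8 mm above the desk). Each holds a key, which one differs.
- key_plain: steel key, 107 to 109 mm high, 90 to 180 g, standing in the stand. Round 20 mm grip 73 to 99 mm above the tip, topped by a flat end (plain cylinder). Shank 6 mm, 18 mm collar 46 mm above the tip. Flat double bit 0 to 37 mm above the tip, same both ways round, 34 mm wide (y), 5 mm thick (28 x 3 at the tip); notch heights differ from key to key. Origin: middle of the tip; z up the shank.
- key_dome: steel key, 107 to 109 mm high, 90 to 180 g, standing in the stand. Round 20 mm grip 73 to 99 mm above the tip, topped by a dome. Shank 6 mm, 18 mm collar 46 mm above the tip. Flat double bit 0 to 37 mm above the tip, same both ways round, 34 mm wide (y), 5 mm thick (28 x 3 at the tip); notch heights differ from key to key. Origin: middle of the tip; z up the shank.
- key_disc: steel key, 107 to 109 mm high, 90 to 180 g, standing in the stand. Round 20 mm grip 73 to 99 mm above the tip, topped by a thin disc 29 mm wide. Shank 6 mm, 18 mm collar 46 mm above the tip. Flat double bit 0 to 37 mm above the tip, same both ways round, 34 mm wide (y), 5 mm thick (28 x 3 at the tip); notch heights differ from key to key. Origin: middle of the tip; z up the shank.
- mug: stoneware mug on a cork coaster, 95 mm high, a bystander
- spectacles: reading glasses standing on the desk, 144 x 131 x 43 mm, a bystander

How it is judged:
By the outcome, as a careful person would: the job done as asked, in the order asked, and still so for the second after the job is handed in, with the robot touching nothing.
It also fails if it takes over 72 s, if anything falls off the work surface, if the arm or the gripper's body presses on something with over 40 N, if the wrist force passes 120 N, or if a joint passes its speed limit or range.

## Robot

A 6-joint arm with a two-finger parallel gripper is mounted at the origin on a cart in front of the work surface, level with it; the furniture and walls round the work are solid. World frame = base frame: x ahead of the robot, y to its left, z up, the work surface at z = 0. Lengths are in m, angles in degrees, forces in N, time in s.
With the tool pointing down it reaches from about 0.25 to 0.725 m from the base axis. Payload 9.7 kg.
Tool frame: the origin (TCP) lies at the very end of the fingers, on their centre line; the grasp point (between the pads) lies 19 mm behind it; z points along the fingers, y is the line along which they close (so a half turn about z gives the same grasp; the last joint's range is limited). The gripper opens to 85 mm and grips with 20 to 120 N. Pads are 22 mm wide; open, the fingers measure 114 mm over their backs; the gripper's body (76 mm by 85 mm) begins 54 mm behind the grasp point. The pads swing forward as they close: fully open they stand 13 mm farther back than shut.
Start: joints at [-63.827, 4.979, 10.078, 95.1, 0, 90], TCP at [0.243, -0.494, 0.231] pointing down, gripper open.
Joint ranges: [-179.16, 179.16], [-48.56, 103.87], [-65.8, 70.77], [-126.05, 130.52], [-82.76, 87.17], [-180, 180]. Speed limits (degrees/s): [127.2, 127.2, 147.25, 180, 180, 180].

## Interface

Orientations are given as [roll, pitch, yaw] about the fixed x, y, z axes, in that order (R = Rz(yaw) Ry(pitch) Rx(roll)).
In Python, from workcell import bot gives the robot as it stands.
- The arm moves only by the tool step_arm, never from a script. Its argument "targets" is a list of rows, each a list of 3 entries, a list of its own where there are three numbers: the opening, from 0 (shut) to 1 (fully open), then the shift along the world's x, y, z in mm, then the turn, a rotation vector about the world's x, y, z in rad. In form: [[grip, [tx, ty, tz], [wx, wy, wz]], ...]. A call has 1 to 8 rows; each row is the pose to reach, as a shift and turn from the pose commanded when the call began; what a row does not reach only later rows make up. A row lasts 1/10 s, in which the tool goes at most 50 mm and 8.59 degrees, less where a joint would pass 70% of its speed; a pose out of reach is approached as far as the arm can. A call with a gripper value outside its range is refused whole. The fingers move at their own pace and stop on an object; "force" is the grip in N (left out, the last holds). Time passes only in rows, so rows that repeat a pose let the fingers close. It gives the time, the measured TCP pose, the force, the opening and the grip force at its end, in the units of the state.
- bot.get_obs(): the state, without advancing time (a new reading comes with each control period).
- bot.camera(name): name is "side" or "top" or "wrist"; returns (picture, depth): 420x560x3 uint8, red, green, blue; 420x560 float32, m along the optical axis (not along the pixel's ray), 0 where there is no reading.
- bot.camera_params(name): a dict with "K" (3x3 intrinsics, pixels), "k1" (the pictures are not rectified: a ray, as slopes to the right and down, at radius r is drawn at 1 + k1 r^2 times it, then the intrinsics apply), "R" (3x3) and "t" (3): a world point X has camera coordinates R X + t. Camera axes: x right, y down, z forward; pixel columns grow to the right and rows downward; lengths in m; the calibration is good to about 2 mm. A picture is of the moment at which its call begins: read the wrist's pose just before it. camera_params takes no time and is no camera call; for the wrist camera it gives the pose at the moment of the call.
- bot.job_done(): hands the job in; it is judged then, once.
The state is a dict: "time": time; "q": joint angles; "qd": joint speeds; "joint_efforts": joint torques, N m; "ee_pos": TCP position; "tcp_rot": TCP orientation; "wrist_force": force on the tool from outside, world axes, zero at the start; "torque": the same for the moment, N m; "opening": finger opening in m; "grasp_force": force on a finger pad.
Only numpy, scipy, OpenCV 4.12 (cv2) and the standard library are available. Lean on these libraries where they do the work, as an engineer would, in place of code of your own. Each camera call takes 0.05 s, during which the arm holds its last target. There are 200 camera calls.

## Working session

There is one attempt and no reset: what is moved stays moved. The work goes in short steps, Python scripts to look and compute and a tool call to move; the robot and the scene stay as the last step left them, time stands still between calls to the robot, and variables do not carry over. Pictures are saved under pics/ and viewed, at most 10 in all, crops included, and the job is handed in when it is done.

Besides the shell and the picture viewer there is one more tool, called by a JSON object that holds its "name" and its "arguments". step_arm: Moves the arm, as the interface text tells. Its arguments: {"type":"object","properties":{"targets":{"type":"array","items":{"type":"array"}},"force":{"type":"number"}},"required":["targets"]}

```bash
mkdir -p pics; cat > h.py <<'E'
import numpy as np, cv2
from workcell import bot
def save(name, tag):
    P=bot.camera_params(name); im,d=bot.camera(name)
    cv2.imwrite(f'pics/{tag}.png', im[:,:,::-1]); np.savez(f'pics/{tag}.npz',im=im,d=d,**{k:np.array(v) for k,v in P.items()})
def load(tag): return np.load(f'pics/{tag}.npz')
def ray(Z,u,v):
    K=Z['K'];p=cv2.undistortPoints(np.array([[[u,v]]],float),K,np.array([float(Z['k1']),0,0,0])) if False else None
    x=(u-K[0,2])/K[0,0];y=(v-K[1,2])/K[1,1];a,b=x,y
    for _ in range(20):
        s=1+float(Z['k1'])*(a*a+b*b);a,b=x/s,y/s
    return np.array([a,b,1.])
def pt(Z,u,v,z=None,d=None):
    r=ray(Z,u,v);R=Z['R'];c=-R.T@Z['t'];w=R.T@r
    if z is not None: return c+w*(z-c[2])/w[2]
    return c+w*(Z['d'][int(round(v)),int(round(u))] if d is None else d)
def tri(obs):
    A=np.zeros((3,3));b=np.zeros(3)
    for Z,u,v in obs:
        w=Z['R'].T@ray(Z,u,v);w/=np.linalg.norm(w);c=-Z['R'].T@Z['t'];M=np.eye(3)-np.outer(w,w);A+=M;b+=M@c
    x=np.linalg.solve(A,b)
    return x
def proj(Z,X):
    c=Z['R']@np.asarray(X)+Z['t'];a,b=c[:2]/c[2];s=1+float(Z['k1'])*(a*a+b*b)
    return (Z['K'][0,0]*a*s+Z['K'][0,2],Z['K'][1,1]*b*s+Z['K'][1,2])
E
python3 - <<'E'
from h import *
import cv2
for n in('top','side'): save(n,n+'0')
a=cv2.imread('pics/top0.png');b=cv2.imread('pics/side0.png')
for n in ('top0','side0'):
    Z=load(n);print(n,-Z['R'].T@Z['t'],Z['R'].round(3).tolist(),Z['K'][0,0],Z['k1'])
print(bot.get_obs())
E
```

```text
top0 [0.41720935 0.01432825 1.36983394] [[0.023, -1.0, -0.014], [-0.995, -0.022, -0.097], [0.096, 0.016, -0.995]] 466.0126565393497 -0.10189692770187052
side0 [0.27821312 0.60188994 0.64930616] [[-0.899, -0.439, -0.0], [-0.288, 0.591, -0.754], [0.331, -0.677, -0.657]] 387.253962506024 -0.1126209145570868
{'time': 0.1, 'q': array([-6.38257504e+01,  5.00794980e+00,  1.00387555e+01,  9.50994554e+01,
        2.87467446e-04,  9.00014679e+01]), 'qd': array([-0.03694479, -0.1116072 ,  0.04759475,  0.04375213, -0.0330543 ,
        0.04095885]), 'joint_efforts': array([ 1.87411292e-04, -5.21561372e+01,  4.65652728e+01,  1.60984613e-02,
        4.78097775e-06, -9.09955205e-07]), 'ee_pos': array([ 0.24251664, -0.49341531,  0.23065182]), 'tcp_rot': array([-1.79931350e+02, -2.85708509e-04,  2.61727814e+01]), 'wrist_force': array([-0.21599106, -0.27120418, -0.67100913]), 'torque': array([-0.01606949, -0.05147288, -0.00726698]), 'grasp_force': 0.0, 'opening': 0.08560290234656882}
```

View pics/top0.png

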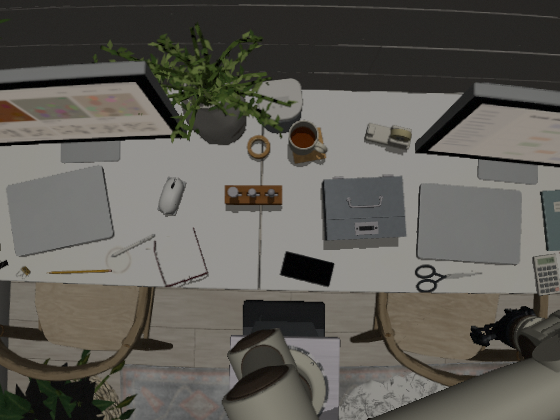

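View pics/side0.png

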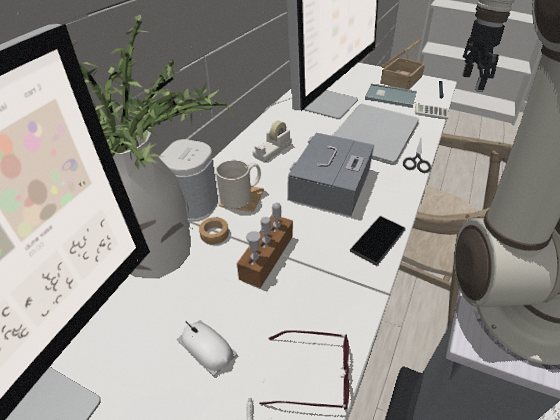

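```bash
python3 - <<'E'
import cv2,numpy as np
a=cv2.imread('pics/top0.png');b=cv2.imread('pics/side0.png')
A=cv2.resize(a[170:220,215:295],None,fx=5,fy=5,interpolation=cv2.INTER_CUBIC)  #400x250
B=cv2.resize(a[170:250,315:415],None,fx=4,fy=4,interpolation=cv2.INTER_CUBIC)  #400x320
C=cv2.resize(b[195:290,230:305],None,fx=5,fy=5,interpolation=cv2.INTER_CUBIC) #375x475
o=np.zeros((600,800,3),np.uint8);o[:250,:400]=A;o[260:580,:400]=B;o[:475,410:785]=C
cv2.imwrite('pics/c1.png',o)
E
```

```text
(no output)
```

View pics/c1.png

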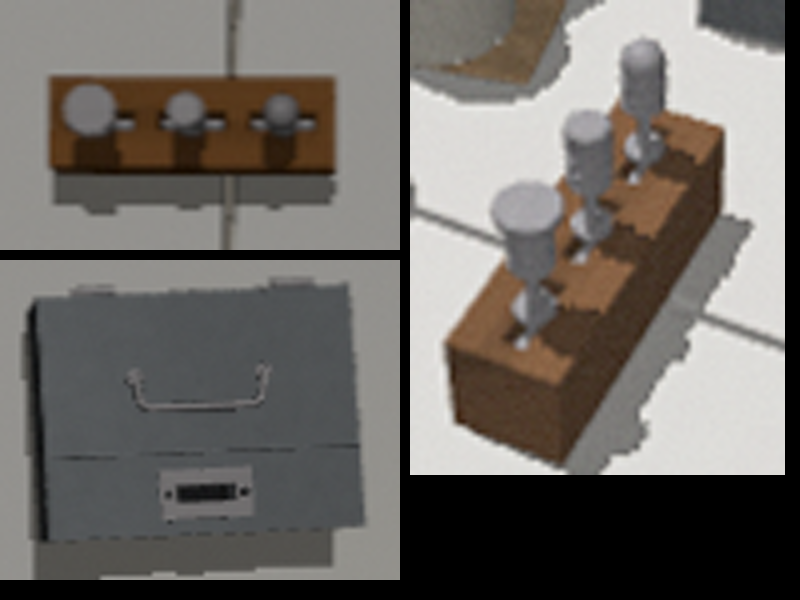

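```bash
python3 - <<'E'
from h import *
T=load('top0');S=load('side0')
def A(x,y):return (T,(x+.5)/5-.5+215,(y+.5)/5-.5+170)
def B(x,y):return (T,(x+.5)/4-.5+315,(y-260+.5)/4-.5+170)
def C(x,y):return (S,(x-410+.5)/5-.5+230,(y+.5)/5-.5+195)
for n,a,c in(('disc',A(89,109),C(527,205)),('plain',A(185,109),C(588,123)),('dome',A(281,109),C(643,50))):
    print(n,tri([a,c]).round(4),pt(*a,z=.161).round(4) if n!='dome' else pt(*a,z=.158).round(4),pt(*c,z=.161).round(4))
q=[pt(*A(x,y),z=.053) for x,y in((50,77),(335,77),(335,169),(52,169))]
print('stand corners',np.round(q,4).tolist(),np.mean(q,0)); d=q[0]+q[3]-q[1]-q[2]; print('yaw',np.degrees(np.arctan2(-d[0],d[1])),np.linalg.norm(d)/2)
d=q[0]+q[1]-q[2]-q[3];print(np.linalg.norm(d)/2)
s=[pt(*C(x,y),z=.053) for x,y in((723,128),(562,383),(446,343))];print('side corners',np.round(s,4).tolist())
l=B(206,492);print('lock',pt(*l,z=.085),tri([l,(S,354.5,162.5)]))
q=[pt(*B(x,y),z=.085) for x,y in((177,492),(236,491))];d=q[0]-q[1];print('slot len',np.linalg.norm(d),np.degrees(np.arctan2(-d[0],d[1])))
q=[pt(*B(x,y),z=.085) for x,y in((34,300),(348,284),(365,525),(48,541))];print(np.round(q,4).tolist(),np.mean(q,0))
d=q[0]+q[3]-q[1]-q[2]; print('yaw',np.degrees(np.arctan2(-d[0],d[1])),np.linalg.norm(d)/2)
d=q[0]+q[1]-q[2]-q[3]; print('yaw',np.degrees(np.arctan2(d[1],d[0])),np.linalg.norm(d)/2)
# depth check
print([pt(T,*p).round(4) for p in((A(89,109)[1:]),(A(185,107)[1:]),(A(281,109)[1:]),B(206,475)[1:])])
E
```

```text
disc [0.5588 0.1508 0.1126] [0.5534 0.1456 0.161 ] [0.5334 0.1915 0.161 ]
plain [0.5598 0.0985 0.1119] [0.5544 0.0953 0.161 ] [0.5338 0.1444 0.161 ]
dome [0.561  0.0462 0.1101] [0.5559 0.0452 0.158 ] [0.534  0.0986 0.161 ]
stand corners [[0.5835, 0.1802, 0.053], [0.5869, 0.0175, 0.053], [0.5343, 0.0164, 0.053], [0.5307, 0.1773, 0.053]] [0.55884134 0.09785778 0.053     ]
yaw 1.2333295322162883 0.16186117853953438
0.05268611173650005
side corners [[0.5342, 0.0195, 0.053], [0.5296, 0.1807, 0.053], [0.5813, 0.1832, 0.053]]
lock [ 0.46943711 -0.21830612  0.085     ] [ 0.46884325 -0.21895472  0.08232053]
slot len 0.04092321218328645 2.1235481276892965
[[0.6003, -0.0977, 0.085], [0.6167, -0.3176, 0.085], [0.4488, -0.3291, 0.085], [0.4335, -0.1096, 0.085]] [ 0.52483103 -0.21349385  0.085     ]
yaw 4.1185023243886345 0.22022590695314942
yaw 3.9943910356031553 0.16773693414637855
[array([0.5585, 0.1506, 0.1151]), array([0.5607, 0.0983, 0.1155]), array([0.5611, 0.0463, 0.1126]), array([ 0.4813, -0.2188,  0.0819])]
```

{"name": "step_arm", "arguments": {"targets": [[1,[28,34,9],[0,0,0.148]],[1,[56,69,18],[0,0,0.296]],[1,[85,103,26],[0,0,0.444]],[1,[113,138,35],[0,0,0.592]],[1,[141,172,44],[0,0,0.74]],[1,[170,207,53],[0,0,0.889]],[1,[198,241,61],[0,0,1.037]],[1,[226,276,70],[0,0,1.185]]]}}

```text
time: 0.9
ee_pos: [0.4694, -0.216, 0.3013]
tcp_rot: [-180.0, -0.0, 94.4]
wrist_force: [1.3, -1.6, -0.0]
opening: 0.0856
grasp_force: 0.0
```

```bash
python3 - <<'E'
from h import *
save('wrist','w1');o=bot.get_obs();print(o['time'],o['ee_pos'],o['tcp_rot'],o['q'].round(1))
Z=load('w1');print(-Z['R'].T@Z['t'],Z['R'].round(3),Z['K'][0,0],proj(Z,[.4688,-.2183,.085]))
E
```

```text
0.95 [ 0.47265478 -0.21183882  0.30218869] [ 1.79876953e+02 -8.72379769e-02  9.51311418e+01] [-2.420e+01  2.700e+00  1.570e+01  1.029e+02  1.000e-01  6.070e+01]
[ 0.46412639 -0.13888115  0.4439357 ] [[ 0.997  0.077 -0.001]
 [ 0.074 -0.95   0.302]
 [ 0.023 -0.301 -0.953]] 311.6553715810862 (np.float64(276.6279301215194), np.float64(183.58098549450196))
```

View pics/w1.png

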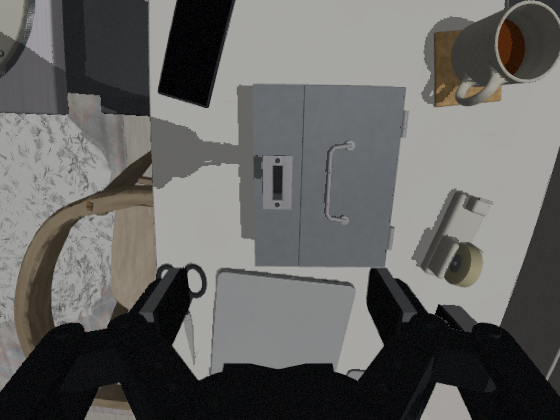

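{"name": "step_arm", "arguments": {"targets": [[1,[12,43,0],[0,0,-0.006]],[1,[25,87,-2],[0,0,-0.012]],[1,[38,132,-10],[0,0,-0.02]],[1,[51,178,-20],[0,0,-0.03]],[1,[64,224,-30],[0,0,-0.04]],[1,[77,270,-40],[0,0,-0.045]],[1,[90,316,-50],[0,0,-0.05]],[1,[90,316,-50],[0,0,-0.05]]]}}

```text
time: 1.75
ee_pos: [0.5587, 0.103, 0.2483]
tcp_rot: [-179.8, -0.0, 91.5]
wrist_force: [0.5, -0.4, -0.5]
opening: 0.0855
grasp_force: 0.0
```

```bash
python3 - <<'E'
from h import *
bot.camera('wrist')
for _ in range(3): o=bot.get_obs()
save('wrist','w2');print(o['time'],o['ee_pos'],o['tcp_rot'],o['q'].round(1),o['qd'].round(1))
Z=load('w2');c=[proj(Z,p) for p in([.5588,.1508,.115],[.5598,.0985,.115],[.561,.0462,.112])];print(np.round(c,1))
a=cv2.imread('pics/w2.png')
W=cv2.imread('pics/w1.png')
lo=np.min(c,0).astype(int)-45;hi=np.max(c,0).astype(int)+45
print(lo,hi)
A=cv2.resize(a[lo[1]:hi[1],lo[0]:hi[0]],None,fx=3,fy=3,interpolation=cv2.INTER_CUBIC)[:600,:400]
B=cv2.resize(W[140:220,240:320],None,fx=4.75,fy=4.75,interpolation=cv2.INTER_CUBIC)
o=np.zeros((600,800,3),np.uint8);o[:A.shape[0],:A.shape[1]]=A;o[:380,410:790]=B;cv2.imwrite('pics/c2.png',o)
E
```

```text
1.8 [0.55836662 0.10076875 0.24940238] [-1.79825028e+02  2.14065248e-02  9.14264674e+01] [10.2  8.1 15.5 97.6  0.  98.8] [-3.3 -2.   0.1  1.1 -0.7 -1.7]
[[279.4 145.5]
 [279.  202.8]
 [278.8 253. ]]
[233 100] [324 297]
```

View pics/c2.png

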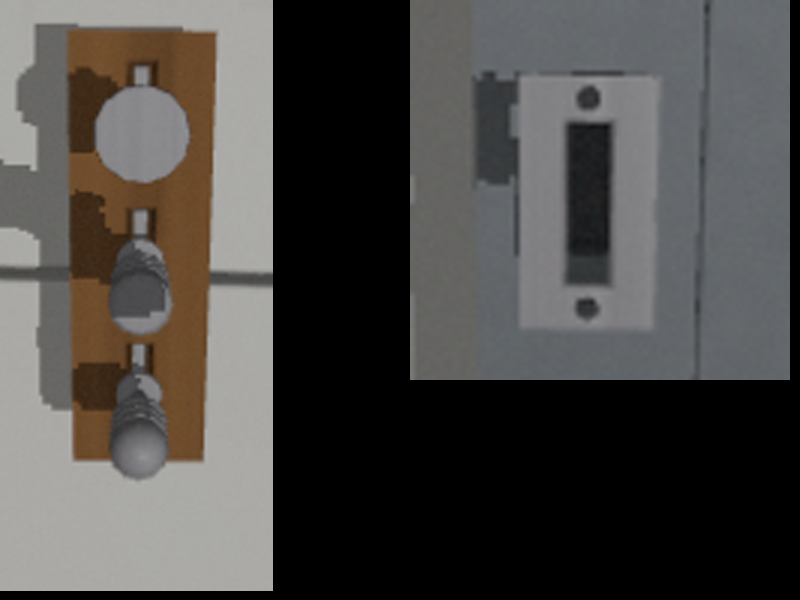

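```bash
python3 - <<'E'
from h import *
W=load('w2');L=load('w1');T=load('top0')
def c(x,y):return ((x+.5)/3-.5+233,(y+.5)/3-.5+100)
def t(x,y):return (T,(x+.5)/5-.5+215,(y+.5)/5-.5+170)
for n,p,z,q in(('disc',(142,133),.116,(89,109)),('plain',(140,303),.116,(185,109)),('dome',(138,447),.111,(281,109))): print(n,pt(W,*c(*p),z=z).round(4),tri([(W,*c(*p)),t(*q)]).round(4))
q=[pt(W,*c(*p),z=.053) for p in((69,31),(216,32),(203,460),(74,460))];print(np.round(q,4).tolist(),np.mean(q,0))
d=q[0]+q[1]-q[2]-q[3];print(np.degrees(np.arctan2(-d[0],d[1])),np.linalg.norm(d)/2)
def l(x,y):return ((x-410+.5)/4.75-.5+240,(y+.5)/4.75-.5+140)
print(pt(L,*l(589,204),z=.085), tri([(L,*l(589,204)),(T,366.1,227.6)]))
d=pt(L,*l(590,122),z=.085)-pt(L,*l(588,286),z=.085);print(np.linalg.norm(d),np.degrees(np.arctan2(-d[0],d[1])))
E
```

```text
disc [0.5593 0.1522 0.116 ] [0.5594 0.1514 0.1076]
plain [0.5601 0.1008 0.116 ] [0.5603 0.0988 0.1088]
dome [0.5608 0.0504 0.111 ] [0.5615 0.0467 0.1032]
[[0.5334, 0.1807, 0.053], [0.5845, 0.1817, 0.053], [0.5875, 0.019, 0.053], [0.5361, 0.0177, 0.053]] [0.56036399 0.09977856 0.053     ]
1.0109907373628364 0.16285285933237909
[ 0.46948055 -0.21700975  0.085     ] [ 0.47009694 -0.22196041  0.06324563]
0.04140499250038953 3.726392478505502
```

{"name": "step_arm", "arguments": {"targets": [[1,[1,1,-40],[0,0,0]],[1,[1,1,-85],[0,0,0]],[1,[1,1,-130],[0,0,0]],[1,[1,1,-160],[0,0,0]],[1,[1,1,-175],[0,0,0]],[1,[1,1,-176],[0,0,0]],[1,[1,1,-176],[0,0,0]]], "force": 60}}

```text
time: 2.55
ee_pos: [0.5603, 0.0989, 0.077]
tcp_rot: [179.9, -0.0, 91.2]
wrist_force: [0.3, 0.3, -0.5]
opening: 0.0855
grasp_force: 0.0
```

{"name": "step_arm", "arguments": {"targets": [[0.1,[0,0,0],[0,0,0]],[0.1,[0,0,0],[0,0,0]],[0.1,[0,0,0],[0,0,0]],[0.1,[0,0,0],[0,0,0]],[0.1,[0,0,0],[0,0,0]],[0.1,[0,0,0],[0,0,0]]]}}

```text
time: 3.15
ee_pos: [0.5597, 0.0995, 0.0758]
tcp_rot: [180.0, -0.0, 91.2]
wrist_force: [-1.2, -0.8, 5.2]
opening: 0.0182
grasp_force: 58.4
```

{"name": "step_arm", "arguments": {"targets": [[0.1,[0,0,12],[0,0,0]],[0.1,[0,0,40],[0,0,0]],[0.1,[0,0,80],[0,0,0]],[0.1,[0,0,110],[0,0,0]],[0.1,[-8,-30,115],[0,0,0.01]],[0.1,[-20,-72,115],[0,0,0.02]],[0.1,[-33,-116,115],[0,0,0.03]],[0.1,[-46,-160,115],[0,0,0.05]]]}}

```text
time: 3.95
ee_pos: [0.5129, -0.0619, 0.1909]
tcp_rot: [180.0, 0.0, 94.1]
wrist_force: [1.4, 0.1, -1.5]
opening: 0.018
grasp_force: 59.0
```

{"name": "step_arm", "arguments": {"targets": [[0.1,[-13,-44,0],[0,0,0]],[0.1,[-25,-88,0],[0,0,0]],[0.1,[-36,-126,0],[0,0,0]],[0.1,[-42,-148,0],[0,0,0]],[0.1,[-44.5,-157,0],[0,0,0]],[0.1,[-44.5,-157,0],[0,0,0]],[0.1,[-44.5,-157,0],[0,0,0]]]}}

```text
time: 4.65
ee_pos: [0.4693, -0.217, 0.1904]
tcp_rot: [180.0, -0.0, 94.1]
wrist_force: [0.4, -0.3, -1.3]
opening: 0.0179
grasp_force: 59.0
```

```bash
python3 - <<'E'
from h import *
o=bot.get_obs();print(o['time'],o['ee_pos'],o['tcp_rot'],o['wrist_force'],o['torque'])
save('wrist','w3')
save('top','t3');save('side','s3')
a=cv2.imread('pics/w3.png');b=cv2.imread('pics/s3.png')
o=np.zeros((600,800,3),np.uint8)
o[:,:400]=cv2.resize(a[180:420,200:360],(400,600),interpolation=cv2.INTER_CUBIC);o[:600,400:]=cv2.resize(b[60:210,300:400],(400,600),interpolation=cv2.INTER_CUBIC)
cv2.imwrite('pics/c3.png',o)
E
```

```text
4.65 [ 0.46930357 -0.21695134  0.19042959] [ 1.79998072e+02 -1.77159230e-02  9.40796538e+01] [ 0.39207129 -0.33562256 -1.31607207] [0.01139549 0.01043072 0.00125721]
```

View pics/c3.png

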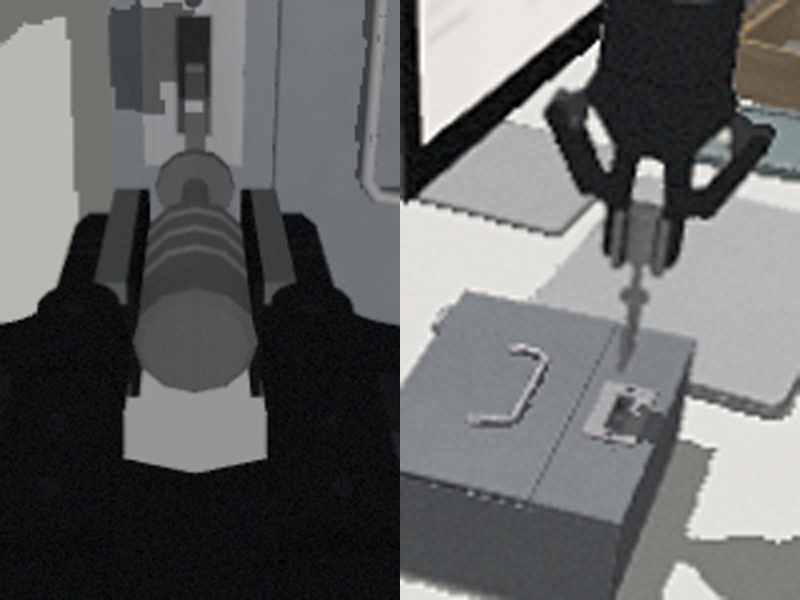

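{"name": "step_arm", "arguments": {"targets": [[0.1,[0,0,-20],[0,0,0]],[0.1,[0,0,-34],[0,0,0]],[0.1,[0,0,-40],[0,0,0]],[0.1,[0,0,-46],[0,0,0]],[0.1,[0,0,-52],[0,0,0]],[0.1,[0,0,-52],[0,0,0]]]}}

```text
time: 5.4
ee_pos: [0.4689, -0.2175, 0.1377]
tcp_rot: [-180.0, -0.0, 94.1]
wrist_force: [-0.4, 0.3, -1.2]
opening: 0.0183
grasp_force: 59.0
```

{"name": "step_arm", "arguments": {"targets": [[0.1,[0,0,-8],[0,0,0]],[0.1,[0,0,-16],[0,0,0]],[0.1,[0,0,-23],[0,0,0]],[0.1,[0,0,-28],[0,0,0]],[0.1,[0,0,-31],[0,0,0]],[0.1,[0,0,-32],[0,0,0]],[0.1,[0,0,-32],[0,0,0]]]}}

```text
time: 6.1
ee_pos: [0.4692, -0.2178, 0.1076]
tcp_rot: [179.9, 0.1, 94.1]
wrist_force: [-3.4, 2.1, 8.9]
opening: 0.0181
grasp_force: 60.4
```

{"name": "step_arm", "arguments": {"targets": [[0.1,[0,0,0],[0,0,-0.1]],[0.1,[0,0,0],[0,0,-0.2]],[0.1,[0,0,0],[0,0,-0.3]],[0.1,[0,0,0],[0,0,-0.4]],[0.1,[0,0,0],[0,0,-0.45]],[0.1,[0,0,0],[0,0,-0.45]]]}}

```text
time: 6.7
ee_pos: [0.4694, -0.2178, 0.1077]
tcp_rot: [179.9, 0.0, 68.2]
wrist_force: [-3.2, 1.3, 8.7]
opening: 0.0183
grasp_force: 60.0
```

```bash
cat > o.py <<'E'
from workcell import bot
o=bot.get_obs();print(o['time'],o['ee_pos'].round(4),o['tcp_rot'].round(2),o['wrist_force'].round(2),o['torque'].round(3))
E
python3 o.py
```

```text
6.7 [ 0.4694 -0.2178  0.1077] [1.7989e+02 1.0000e-02 6.8180e+01] [-3.21  1.33  8.66] [0.234 0.672 0.064]
```

{"name": "step_arm", "arguments": {"targets": [[0.1,[0,0,0],[0,0,-0.08]],[0.1,[0,0,0],[0,0,-0.15]],[0.1,[0,0,0],[0,0,-0.15]]]}}

```text
time: 7.0
ee_pos: [0.4691, -0.2176, 0.1076]
tcp_rot: [179.9, -0.0, 59.6]
wrist_force: [-3.2, 1.8, 9.6]
opening: 0.0182
grasp_force: 60.1
```

```bash
python3 o.py
```

```text
7.0 [ 0.4691 -0.2176  0.1076] [ 1.7994e+02 -1.0000e-02  5.9570e+01] [-3.2   1.78  9.58] [0.447 1.007 0.229]
```

{"name": "step_arm", "arguments": {"targets": [[0.1,[0,0,0],[0,0,-0.06]],[0.1,[0,0,0],[0,0,-0.06]]]}}

```text
time: 7.2
ee_pos: [0.4692, -0.2176, 0.1077]
tcp_rot: [179.9, -0.0, 56.2]
wrist_force: [-3.9, 2.9, 8.8]
opening: 0.0185
grasp_force: 60.1
```

```bash
python3 o.py
```

```text
7.2 [ 0.4692 -0.2176  0.1077] [ 1.7993e+02 -1.0000e-02  5.6180e+01] [-3.9   2.9   8.84] [0.459 1.057 0.467]
```

{"name": "step_arm", "arguments": {"targets": [[0.1,[0,0,0],[0,0,0.13]],[0.1,[0,0,0],[0,0,0.27]],[0.1,[0,0,0],[0,0,0.41]],[0.1,[0,0,0],[0,0,0.55]],[0.1,[0,0,0],[0,0,0.66]],[0.1,[0,0,0],[0,0,0.74]],[0.1,[0,0,0],[0,0,0.78]],[0.1,[0,0,0],[0,0,0.78]]]}}

```text
time: 8.0
ee_pos: [0.4695, -0.2178, 0.1077]
tcp_rot: [179.9, 0.1, 101.0]
wrist_force: [-2.2, 0.4, 7.8]
opening: 0.0182
grasp_force: 59.9
```

```bash
python3 o.py
```

```text
8.0 [ 0.4695 -0.2178  0.1077] [1.7991e+02 7.0000e-02 1.0102e+02] [-2.23  0.38  7.83] [ 0.169  0.563 -0.038]
```

{"name": "step_arm", "arguments": {"targets": [[0.1,[0,0,1],[0,0,-0.06]],[0.1,[0,0,6],[0,0,-0.06]],[0.1,[0,0,12],[0,0,-0.06]],[0.1,[0,0,18],[0,0,-0.06]]]}}

```text
time: 8.4
ee_pos: [0.4691, -0.2176, 0.1248]
tcp_rot: [180.0, 0.0, 97.6]
wrist_force: [-0.3, -0.4, -0.5]
opening: 0.0183
grasp_force: 58.9
```

```bash
python3 o.py
```

```text
8.4 [ 0.4691 -0.2176  0.1248] [180.     0.    97.57] [-0.32 -0.42 -0.5 ] [ 0.001 -0.006 -0.005]
```

{"name": "step_arm", "arguments": {"targets": [[0.1,[0,0,25],[0,0,0]],[0.1,[0,0,45],[0,0,0]],[0.1,[0,0,64],[0,0,-0.03]],[0.1,[10,35,66],[0,0,-0.06]],[0.1,[22,78,66],[0,0,-0.09]],[0.1,[35,123,66],[0,0,-0.11]],[0.1,[48,168,66],[0,0,-0.11]],[0.1,[61,213,66],[0,0,-0.11]]]}}

```text
time: 9.2
ee_pos: [0.5304, -0.0028, 0.1909]
tcp_rot: [179.9, 0.0, 91.2]
wrist_force: [0.1, -0.7, -0.9]
opening: 0.0188
grasp_force: 58.9
```

{"name": "step_arm", "arguments": {"targets": [[0.1,[12,43,0],[0,0,0]],[0.1,[22,78,0],[0,0,0]],[0.1,[28,99,0],[0,0,0]],[0.1,[29.5,104,0],[0,0,0]],[0.1,[29.5,104,0],[0,0,0]],[0.1,[29.5,104,0],[0,0,0]]]}}

```text
time: 9.8
ee_pos: [0.5595, 0.0986, 0.1905]
tcp_rot: [180.0, 0.0, 91.2]
wrist_force: [-0.0, 0.2, -0.7]
opening: 0.0182
grasp_force: 58.9
```

```bash
python3 - <<'E'
from h import *
exec(open('o.py').read())
save('wrist','w4')
a=cv2.imread('pics/w4.png')
cv2.imwrite('pics/c4.png',cv2.resize(a[160:360,200:360],(480,600),interpolation=cv2.INTER_CUBIC))
E
```

```text
9.8 [0.5595 0.0986 0.1905] [1.800e+02 2.000e-02 9.119e+01] [-0.04  0.16 -0.7 ] [-0.02  -0.012 -0.049]
```

View pics/c4.png

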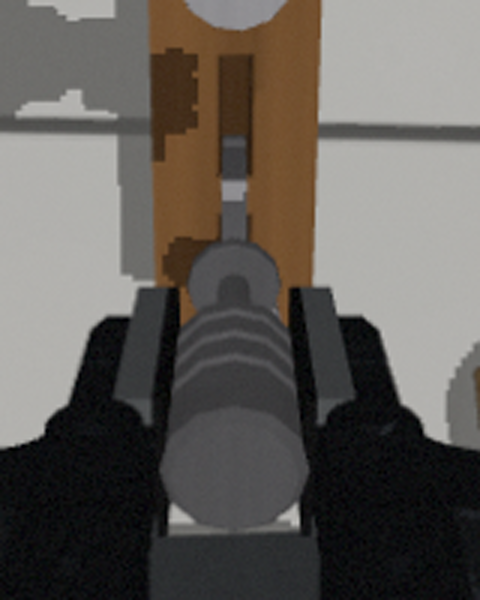

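{"name": "step_arm", "arguments": {"targets": [[0.1,[0,0,-35],[0,0,0]],[0.1,[0,0,-60],[0,0,0]],[0.1,[0,0,-68],[0,0,0]],[0.1,[0,0,-76],[0,0,0]],[0.1,[0,0,-84],[0,0,0]],[0.1,[0,0,-84],[0,0,0]]]}}

```text
time: 10.45
ee_pos: [0.5596, 0.0992, 0.1061]
tcp_rot: [-180.0, 0.0, 91.2]
wrist_force: [0.3, 0.1, -1.1]
opening: 0.0182
grasp_force: 58.9
```

{"name": "step_arm", "arguments": {"targets": [[0.1,[0,0,-10],[0,0,0]],[0.1,[0,0,-20],[0,0,0]],[0.1,[0,0,-28],[0,0,0]],[0.1,[0,0,-30],[0,0,0]],[0.1,[0,0,-30],[0,0,0]]]}}

```text
time: 10.95
ee_pos: [0.5594, 0.0994, 0.076]
tcp_rot: [-180.0, 0.0, 91.2]
wrist_force: [-0.2, 0.4, -1.7]
opening: 0.0182
grasp_force: 58.9
```

{"name": "step_arm", "arguments": {"targets": [[0.6,[0,0,0],[0,0,0]],[0.8,[0,0,0],[0,0,0]],[0.8,[0,0,0],[0,0,0]],[0.8,[0,0,0],[0,0,0]],[0.8,[0,0,0],[0,0,0]]]}}

```text
time: 11.45
ee_pos: [0.5596, 0.0994, 0.0763]
tcp_rot: [180.0, 0.0, 91.2]
wrist_force: [0.4, -0.2, 1.1]
opening: 0.0678
grasp_force: 0.0
```

{"name": "step_arm", "arguments": {"targets": [[0.8,[0,0,35],[0,0,0]],[0.8,[0,-5,52],[0,0,0]],[0.8,[1,-47,52],[0,0,0]],[0.8,[1,-52,30],[0,0,0]],[0.8,[1,-52,5],[0,0,0]],[0.8,[1,-52,-1],[0,0,0]],[0.8,[1,-52,-1],[0,0,0]]]}}

```text
time: 12.15
ee_pos: [0.5599, 0.0474, 0.0745]
tcp_rot: [-179.9, 0.0, 91.2]
wrist_force: [0.1, 0.5, 0.3]
opening: 0.0681
grasp_force: 0.0
```

{"name": "step_arm", "arguments": {"targets": [[0.1,[0,0,0],[0,0,0]],[0.1,[0,0,0],[0,0,0]],[0.1,[0,0,0],[0,0,0]],[0.1,[0,0,0],[0,0,0]],[0.1,[0,0,0],[0,0,0]],[0.1,[0,0,0],[0,0,0]]]}}

```text
time: 12.75
ee_pos: [0.561, 0.0475, 0.0763]
tcp_rot: [179.9, -0.0, 91.2]
wrist_force: [-0.9, 0.6, 6.0]
opening: 0.0183
grasp_force: 58.4
```

{"name": "step_arm", "arguments": {"targets": [[0.1,[0,0,12],[0,0,0]],[0.1,[0,0,40],[0,0,0]],[0.1,[0,0,80],[0,0,0]],[0.1,[0,0,110],[0,0,0]],[0.1,[-10,-30,115],[0,0,0.01]],[0.1,[-25,-72,115],[0,0,0.02]],[0.1,[-40,-116,115],[0,0,0.03]],[0.1,[-55,-160,115],[0,0,0.05]]]}}

```text
time: 13.55
ee_pos: [0.5048, -0.1139, 0.191]
tcp_rot: [180.0, 0.0, 94.1]
wrist_force: [1.3, -0.3, -2.0]
opening: 0.0183
grasp_force: 59.1
```

{"name": "step_arm", "arguments": {"targets": [[0.1,[-15,-43,0],[0,0,0]],[0.1,[-27,-78,0],[0,0,0]],[0.1,[-34,-98,0],[0,0,0]],[0.1,[-36.5,-105,0],[0,0,0]],[0.1,[-36.5,-105,-10],[0,0,0]],[0.1,[-36.5,-105,-30],[0,0,0]],[0.1,[-36.5,-105,-30],[0,0,0]]]}}

```text
time: 14.25
ee_pos: [0.4684, -0.2161, 0.1574]
tcp_rot: [-179.8, -0.1, 94.1]
wrist_force: [0.3, 0.2, -2.2]
opening: 0.0184
grasp_force: 59.0
```

{"name": "step_arm", "arguments": {"targets": [[0.1,[0,0,-7],[0,0,0]],[0.1,[0,0,-14],[0,0,0]],[0.1,[0,0,-22],[0,0,0]],[0.1,[0,0,-22],[0,0,0]]]}}

```text
time: 14.65
ee_pos: [0.4688, -0.2172, 0.1372]
tcp_rot: [-179.9, -0.0, 94.1]
wrist_force: [-0.6, 0.5, -1.0]
opening: 0.0188
grasp_force: 59.0
```

{"name": "step_arm", "arguments": {"targets": [[0.1,[0,0,-8],[0,0,0]],[0.1,[0,0,-16],[0,0,0]],[0.1,[0,0,-23],[0,0,0]],[0.1,[0,0,-28],[0,0,0]],[0.1,[0,0,-31],[0,0,0]],[0.1,[0,0,-32],[0,0,0]],[0.1,[0,0,-32],[0,0,0]]]}}

```text
time: 15.35
ee_pos: [0.4693, -0.2179, 0.1081]
tcp_rot: [179.9, 0.1, 94.1]
wrist_force: [-4.0, 1.3, 11.6]
opening: 0.0183
grasp_force: 61.3
```

{"name": "step_arm", "arguments": {"targets": [[0.1,[0,0,0],[0,0,-0.1]],[0.1,[0,0,0],[0,0,-0.2]],[0.1,[0,0,0],[0,0,-0.3]],[0.1,[0,0,0],[0,0,-0.4]],[0.1,[0,0,0],[0,0,-0.45]],[0.1,[0,0,0],[0,0,-0.45]]]}}

```text
time: 15.95
ee_pos: [0.4696, -0.218, 0.1082]
tcp_rot: [179.8, 0.0, 68.2]
wrist_force: [-2.6, 1.0, 11.0]
opening: 0.0184
grasp_force: 60.6
```

```bash
python3 o.py
```

```text
15.95 [ 0.4696 -0.218   0.1082] [1.7985e+02 2.0000e-02 6.8180e+01] [-2.57  1.01 11.  ] [0.183 0.816 0.102]
```

{"name": "step_arm", "arguments": {"targets": [[0.1,[0,0,0],[0,0,-0.08]],[0.1,[0,0,0],[0,0,-0.15]],[0.1,[0,0,0],[0,0,-0.15]]]}}

```text
time: 16.25
ee_pos: [0.4696, -0.218, 0.1082]
tcp_rot: [179.8, 0.0, 59.5]
wrist_force: [-3.1, 1.4, 11.4]
opening: 0.0188
grasp_force: 60.6
```

```bash
python3 o.py
```

```text
16.25 [ 0.4696 -0.218   0.1082] [179.84   0.    59.55] [-3.12  1.39 11.36] [0.236 0.814 0.07 ]
```

Torque stays low; continue past 0.7 rad.

{"name": "step_arm", "arguments": {"targets": [[0.1,[0,0,0],[0,0,-0.08]],[0.1,[0,0,0],[0,0,-0.15]],[0.1,[0,0,0],[0,0,-0.15]]]}}

```text
time: 16.55
ee_pos: [0.4696, -0.218, 0.1082]
tcp_rot: [179.8, -0.0, 51.0]
wrist_force: [-2.5, -0.3, 11.2]
opening: 0.0179
grasp_force: 60.6
```

```bash
python3 o.py
```

```text
16.55 [ 0.4696 -0.218   0.1082] [ 1.7984e+02 -2.0000e-02  5.0950e+01] [-2.47 -0.25 11.24] [0.165 0.825 0.036]
```

{"name": "step_arm", "arguments": {"targets": [[0.1,[0,0,0],[0,0,-0.12]],[0.1,[0,0,0],[0,0,-0.24]],[0.1,[0,0,0],[0,0,-0.36]],[0.1,[0,0,0],[0,0,-0.48]],[0.1,[0,0,0],[0,0,-0.58]],[0.1,[0,0,0],[0,0,-0.65]],[0.1,[0,0,0],[0,0,-0.65]]]}}

```text
time: 17.25
ee_pos: [0.4695, -0.2179, 0.1082]
tcp_rot: [179.9, -0.1, 13.7]
wrist_force: [-3.5, 1.6, 11.7]
opening: 0.0188
grasp_force: 60.6
```

```bash
python3 o.py
```

```text
17.25 [ 0.4695 -0.2179  0.1082] [ 1.799e+02 -1.000e-01  1.371e+01] [-3.5   1.65 11.7 ] [0.275 0.936 0.076]
```

{"name": "step_arm", "arguments": {"targets": [[0.1,[0,0,0],[0,0,-0.05]],[0.1,[0,0,0],[0,0,-0.08]],[0.1,[0,0,0],[0,0,-0.08]]]}}

```text
time: 17.55
ee_pos: [0.4695, -0.2178, 0.1082]
tcp_rot: [179.9, -0.1, 9.3]
wrist_force: [-3.3, 1.9, 12.1]
opening: 0.0186
grasp_force: 60.5
```

```bash
python3 o.py
```

```text
17.55 [ 0.4695 -0.2178  0.1082] [ 1.7991e+02 -1.1000e-01  9.2500e+00] [-3.34  1.88 12.13] [0.376 0.93  0.5  ]
```

{"name": "step_arm", "arguments": {"targets": [[0.1,[0,0,1],[0,0,0.04]],[0.5,[0,0,1],[0,0,0.04]],[0.7,[0,0,1],[0,0,0.04]],[0.7,[0,0,1],[0,0,0.04]],[0.7,[0,0,1],[0,0,0.04]],[0.7,[0,0,1],[0,0,0.04]]]}}

```text
time: 18.15
ee_pos: [0.4691, -0.2176, 0.1072]
tcp_rot: [-180.0, 0.0, 11.5]
wrist_force: [1.0, 0.0, -0.2]
opening: 0.0598
grasp_force: 0.0
```

{"name": "step_arm", "arguments": {"targets": [[0.7,[0,0,15],[0,0,0]],[0.7,[0,0,50],[0,0,0]],[0.7,[0,0,90],[0,0,0]],[0.7,[-20,30,120],[0,0,0]],[0.7,[-50,60,130],[0,0,0]],[0.7,[-80,90,140],[0,0,0]],[0.7,[-80,90,140],[0,0,0]]]}}

```text
time: 18.85
ee_pos: [0.3871, -0.1256, 0.2512]
tcp_rot: [179.9, -0.2, 11.6]
wrist_force: [0.3, -0.2, 1.6]
opening: 0.0599
grasp_force: 0.0
```

```bash
python3 - <<'E'
from h import *
exec(open('o.py').read())
save('side','s5');save('top','t5')
b=cv2.imread('pics/s5.png');t=cv2.imread('pics/t5.png')
o=np.zeros((600,800,3),np.uint8)
o[:,:480]=cv2.resize(b[90:290,230:390],(480,600),interpolation=cv2.INTER_CUBIC)
o[:360,480:]=cv2.resize(t[150:250,320:410],(320,360),interpolation=cv2.INTER_CUBIC)
o[370:570,480:]=cv2.resize(t[170:220,215:295],(320,200),interpolation=cv2.INTER_CUBIC)
cv2.imwrite('pics/c5.png',o)
E
```

```text
18.85 [ 0.3871 -0.1256  0.2512] [179.89  -0.24  11.64] [ 0.3  -0.24  1.61] [-0.015 -0.018 -0.002]
```

View pics/c5.png

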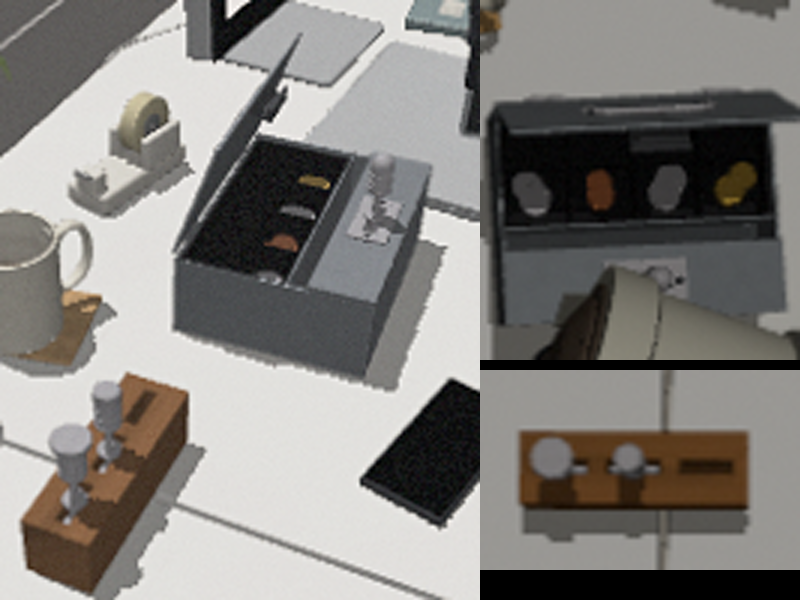

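The side and top views show the lid open, the dome key upright in the lock, and the disc and plain keys standing in the stand. The mug has not moved.

```bash
python3 -c "
from workcell import bot
print(bot.job_done())"
```

```text
the job is handed in; nothing more can be done
None
```

The dome key opens the box: I left it in the lock turned to the stop with the lid open, the plain key (tried first, it bound) is back in the stand beside the untried disc key, and the job was handed in at about 19 s; the arm never went near the mug or spectacles.

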